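# Lock the trolley wheel with its linch pin

## Task

Lock the trolley wheel onto its axle with the linch pin parked in the wooden block: push the pin down through the cross hole near the axle's end until its head sits fully home, feeling for the hole and never forcing the pin, with the ring on the side of the axle's free end. Then flip the sprung ring down over the axle end until it snaps shut below the pin's end, let go, and leave the other things where they are.

Things in the scene. Friction and masses are not known exactly. Their poses are not given: they have to be found in the camera images.
- pin: steel linch pin, about 0.15 kg, upright in the wooden block's hole at the start. Origin: on its axis at the underside of its head; z up along the pin, x to the side where the ring sticks out. Below: shank 12 mm thick, 46 mm long, the last 2 mm tapering to a flat nose 11 mm across. Above: collar 24 mm across, 4 mm thick, then the block head.
- pin_head (a point): where to grip the pin: on its axis, 35 mm above the underside of the head. The block head is 18 mm (pin's x) by 16 mm (y), from 4 to 44 mm up; grip its flat y faces 25 to 44 mm up, clear of the ring's two pivot bosses (10 mm thick, 8 mm up, reaching 23 mm out along +y and -y).
- ring (a joint): angle of the pin's sprung wire ring about its pivot (along the pin's y, 8 mm above the pin's origin). 0 = open: sticks out to the pin's +x, rising 10 degrees; grows as it swings down; 1.745 = shut, hanging straight down, its end 5 mm under the nose. An over-centre spring holds it open below 0.8 rad and snaps it shut by itself above; some 5 N down on its far end starts it.
- ring_end (a point): middle of the ring's far end, 61 mm from the ring's pivot. The ring is of 5 mm wire, 41 mm clear inside, so that it passes round the axle end.
- axle_mark (a point): point on the top face of the axle's squared end (24 mm square steel) where its vertical cross hole should be, 87 mm above the bench; z up, x along the axle to its free end. The axle was clamped by hand: the real hole lies up to 12 mm from here either way along x (not measured; exact in y). Hole 14 mm wide, right through; its centre is 30 mm from the free end.
- stand: white steel stand, fixed, with axle and a rubber-tyred wheel 116 mm across. Origin on the bench below axle_mark, x to the axle's free end. Wheel: x -74 to -38 mm, top 133 mm up; stand behind it. A sprung catch in the hole's side holds the pin: 5 to 15 N of push takes it home, its weight alone does not. The axle stays put; more than 60 N from the pin damages it.
- holder: wooden block 70 x 70 x 55 mm, fixed, with a vertical through hole of 15 mm at its middle; the pin's head rests on its top face. Origin: middle of its underside, z up.
- ice_a: bystander: blue plastic freezer block standing upright, 35 x 100 x 120 mm with a cap, origin at the middle of its underside; leave alone.
- ice_b: bystander: white plastic freezer block standing upright, 35 x 80 x 100 mm with a cap, origin at the middle of its underside; leave alone.
- clamp_knob: bystander: small black clamp with a round knob on top, 50 x 24 mm and 62 mm high, origin at the middle of its underside; leave alone.

How it is judged (in metres and radians):
On the way:
1. the pin sits fully home in the axle's cross hole, its ring still open (z of pin in the frame of axle_mark between -0.003 and 0.003 m and x of pin in the frame of axle_mark between -0.016 and 0.016 m and y of pin in the frame of axle_mark between -0.004 and 0.004 m and value of joint ring below 0.6 rad), for 0.2 s.
At the end, for the whole second after the job is handed in: The pin is through the axle's hole, upright within 0.12 rad, the underside of its head within 3 mm of the axle's top face, its ring side along the axle within 0.4 rad, the ring shut (joint above 1.6 rad), everything at rest and released (z of pin in the frame of axle_mark between -0.003 and 0.003 m and x of pin in the frame of axle_mark between -0.016 and 0.016 m and y of pin in the frame of axle_mark between -0.004 and 0.004 m and angle between the x axis of pin and the x axis of axle_mark, either way round below 0.4 rad and angle between pin's own z axis and vertical below 0.12 rad and value of joint ring above 1.6 rad and linear speed of pin below 0.02 m/s); the robot touches nothing.
It fails at once if the pin is pressed on the axle or stand with more than 60 N (contact force between pin and stand above 60 N).
It fails at once if the blue freezer block is moved more than 30 mm (distance of ice_a from where it was at the start of the episode above 0.03 m).
It fails at once if the white freezer block is moved more than 30 mm (distance of ice_b from where it was at the start of the episode above 0.03 m).
It fails at once if the black clamp is moved more than 30 mm (distance of clamp_knob from where it was at the start of the episode above 0.03 m).
It also fails if it takes over 64 s, if anything falls off the work surface, if the arm or the gripper's body presses on something with over 40 N, if the wrist force passes 120 N, or if a joint passes its speed limit or range.

## Robot

A 6-joint arm with a two-finger parallel gripper is mounted at the origin on the work surface. World frame = base frame: x ahead of the robot, y to its left, z up, the work surface at z = 0. Lengths are in m, angles in degrees, forces in N, time in s.
With the tool pointing down it reaches from about 0.325 to 0.9 m from the base axis. Payload 6.1 kg.
Tool frame: the origin (TCP) lies at the very end of the fingers, on their centre line; the grasp point (between the pads) lies 19 mm behind it (manip.tcp_to_grasp is the z of the grasp point in the tool frame, in m); z points along the fingers, y is the line along which they close (so a half turn about z gives the same grasp; the last joint's range is limited). The gripper opens to 87 mm and grips with 3 to 60 N. Pads are 19 mm wide; open, the fingers measure 117 mm over their backs; the gripper's body (75 mm by 190 mm) begins 51 mm behind the grasp point.
Start: joints at [-76.037, 12.628, 87.462, -0, 79.91, -7.225], TCP at [0.226, -0.583, 0.188] pointing down, gripper open.
Joint ranges: [-170.65, 170.65], [-52.31, 119.04], [5.05, 147.46], [-71.25, 251.25], [11.57, 151.72], [-153.62, 153.62]. Speed limits (degrees/s): [147.25, 147.25, 172.46, 180, 180, 180].

## Interface

Orientations are given as [roll, pitch, yaw] about the fixed x, y, z axes, in that order (R = Rz(yaw) Ry(pitch) Rx(roll)).
In Python, from plant import manip gives the robot as it stands. The module is installed in compiled form; this text tells all that it offers.
- The arm moves only by the tool apply_moves, never from a script. Its arguments are lists of equal length, an entry for each row: "travel": the shift along the tool's x, y, z scaled (see below), a list of three; "rot": the turn, a rotation vector about the tool's x, y, z scaled (see below), a list of three. A call has exactly 10 rows; each row shifts and turns the commanded pose from where the row before left it, along the tool's axes as they then stand; what a row does not reach is not made up. The controller multiplies each number of a shift by 30 mm and each number of a turn by 0.15 rad. A row lasts 1/8 s, in which the tool goes at most 62.5 mm and 10.7 degrees, less where a joint would pass 70% of its speed; a pose out of reach is approached as far as the arm can. A call with a number of a shift or a turn outside -1 to 1 is refused whole. A call with a gripper value outside its range is refused whole. "hand" is the opening, from 0 (shut) to 1 (fully open), set as the call begins (left out, the last holds). The fingers move at their own pace and stop on an object; "squeeze" is the grip in N (left out, the last holds). Time passes only in rows, so rows that do not move let the fingers close, or fill a call up. It gives the time, the measured TCP pose, the force, the opening and the grip force at its end, in the units of the state.
- manip.observe(): the state, without advancing time (a new reading comes with each control period).
- manip.capture(name): name is "scene" or "top" or "wrist"; returns the picture (384x512x3 uint8, blue, green, red); there is no depth.
- manip.get_calibration(name): a dict with "vfov" (degrees; the focal length in pixels is half the picture's height over the tangent of half this angle, whatever the lens; pixels are square), "cx", "cy" (the principal point, pixels), "eye" and "orientation" of the camera in the world; the wrist camera has in their place "hand_eye" (4x4, takes a point from camera to tool coordinates, whose origin is the TCP and whose axes are the flange's). Camera axes: x right, y down, z forward; pixel columns grow to the right and rows downward; lengths in m; the calibration is good to about 2 mm. A picture is of the moment at which its call begins: read the wrist's pose just before it. get_calibration takes no time and is no camera call.
- manip.job_done(): hands the job in; it is judged then, once.
The state is a dict: "time": time; "joint_pos": joint angles; "joint_vel": joint speeds; "joint_torque": joint torques, N m; "tcp_pos": TCP position; "ee_rot": TCP orientation; "wrist_force": force on the tool from outside, world axes, zero at the start; "moment": the same for the moment, N m; "width": finger opening in m; "grasp_force": force on a finger pad.
Only numpy, scipy, OpenCV 4.12 (cv2) and the standard library are available. Lean on these libraries where they do the work, as an engineer would, in place of code of your own. Each camera call takes 0.05 s, during which the arm holds its last target. There are 200 camera calls.

## Working session

There is one attempt and no reset: what is moved stays moved. The work goes in short steps, Python scripts to look and compute and a tool call to move; the robot and the scene stay as the last step left them, time stands still between calls to the robot, and variables do not carry over. Pictures are saved under pics/ and viewed, at most 10 in all, crops included, and the job is handed in when it is done.

Besides the shell and the picture viewer there is one more tool, called after ">>>" as name(argument=value, ...) on one line, values as JSON. apply_moves: Moves the arm, as the interface text tells. Its arguments: {"type":"object","properties":{"travel":{"type":"array","items":{"type":"array","items":{"type":"number","minimum":-1,"maximum":1}}},"rot":{"type":"array","items":{"type":"array","items":{"type":"number","minimum":-1,"maximum":1}}},"hand":{"type":"number"},"squeeze":{"type":"number"}},"required":["travel","rot"]}

```bash
mkdir -p pics; python3 - <<'E'
from plant import manip
import cv2,numpy as np
o=manip.observe();print(o)
a=manip.capture("scene");b=manip.capture("top");
cv2.imwrite("pics/s.png",a);cv2.imwrite("pics/t.png",b)
for n in("scene","top","wrist"):print(n,manip.get_calibration(n))
print(manip.tcp_to_grasp)
E
```

```text
{'time': 0.0, 'joint_pos': array([-7.60380915e+01,  1.26782396e+01,  8.75268855e+01,  1.67203367e-03,
        7.99101671e+01, -7.22552647e+00]), 'joint_vel': array([-0.00589941, -0.04387441,  0.07565011,  0.12360296,  0.04249221,
       -0.07495792]), 'joint_torque': array([-1.34685029e-04, -4.94608748e+01, -3.87376070e+01,  6.99724280e-02,
        5.72182168e-02, -1.59053079e-04]), 'tcp_pos': array([ 0.22571796, -0.58206426,  0.18679457]), 'ee_rot': array([-1.79885830e+02, -1.61334185e-02,  2.11871244e+01]), 'wrist_force': array([0.29746529, 0.81894888, 0.6533441 ]), 'moment': array([ 0.03111726, -0.03898047,  0.06805275]), 'grasp_force': 0.0, 'width': 0.0870784286530809}
scene {'vfov': 56.157758215120836, 'cx': 258.8176017046205, 'cy': 185.6878952187389, 'eye': array([1.0332281 , 0.57387586, 0.64307847]), 'orientation': array([-126.46357488,   -0.98813797,  144.37984335])}
top {'vfov': 57.76778100678819, 'cx': 254.81473400406918, 'cy': 192.4802344908883, 'eye': array([ 0.51516473, -0.01494556,  1.02664753]), 'orientation': array([-175.09472876,   -0.6982663 ,  -89.07944683])}
wrist {'vfov': 60.35181524013277, 'cx': 250.97144683048322, 'cy': 187.9774377456776, 'hand_eye': array([[-2.90578734e-05, -9.56147006e-01, -2.92887184e-01,
         7.97987478e-02],
       [ 9.99999988e-01, -7.15934902e-05,  1.34509225e-04,
        -9.44937375e-04],
       [-1.49579409e-04, -2.92887177e-01,  9.56146997e-01,
        -1.97774383e-01],
       [ 0.00000000e+00,  0.00000000e+00,  0.00000000e+00,
         1.00000000e+00]])}
-0.0187
```

View pics/s.png

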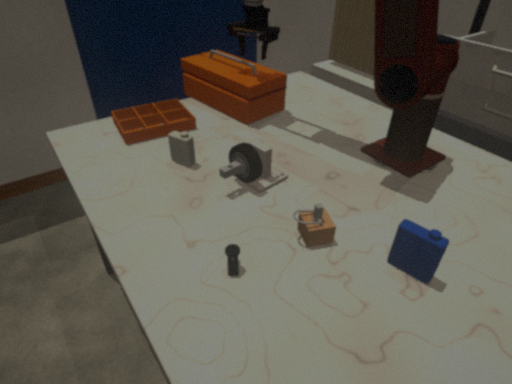

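View pics/t.png

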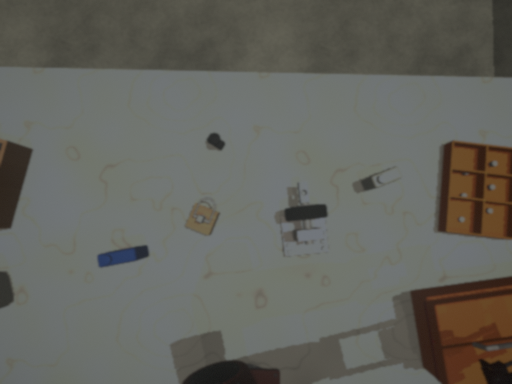

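The scene picture shows the pin in the wooden block near (318,215) and the axle end near (228,170). In the top picture the block is at (202,217) with the ring pointing up, and the axle end is at about (293,185), pointing up (+x world). I'll enlarge that part.

```bash
cat > h.py <<'E'
import numpy as np
from scipy.spatial.transform import Rotation as R
def E(a): return R.from_euler('xyz',a,degrees=True).as_matrix()
def cam(m,n,o=None):
    c=m.get_calibration(n); f=192/np.tan(np.radians(c['vfov']/2))
    if n=='wrist':
        T=np.eye(4);T[:3,:3]=E(o['ee_rot']);T[:3,3]=o['tcp_pos'];T=T@c['hand_eye'];return f,c['cx'],c['cy'],T[:3,:3],T[:3,3]
    return f,c['cx'],c['cy'],E(c['orientation']),c['eye']
def hit(C,u,v,z):
    f,cx,cy,M,e=C; d=M@np.array([(u-cx)/f,(v-cy)/f,1]); return e+d*(z-e[2])/d[2]
def proj(C,p):
    f,cx,cy,M,e=C; q=M.T@(np.array(p)-e); return q[:2]/q[2]*f+[cx,cy]
E
python3 - <<'E'
import cv2,numpy as np
from h import *
from plant import manip
b=cv2.imread("pics/t.png")[165:265,180:340]
b=cv2.convertScaleAbs(cv2.resize(b,None,fx=5,fy=5,interpolation=cv2.INTER_CUBIC),alpha=1.6)
cv2.imwrite("pics/t2.png",b)
C=cam(manip,'top')
for u,v,z in((202,217,.055),(202,217,.09),(293,185,.087)):print(hit(C,u,v,z))
E
```

```text
[0.52781359 0.12028366 0.055     ]
[0.52735796 0.11541253 0.09      ]
[ 0.6181722  -0.12857657  0.087     ]
```

View pics/t2.png

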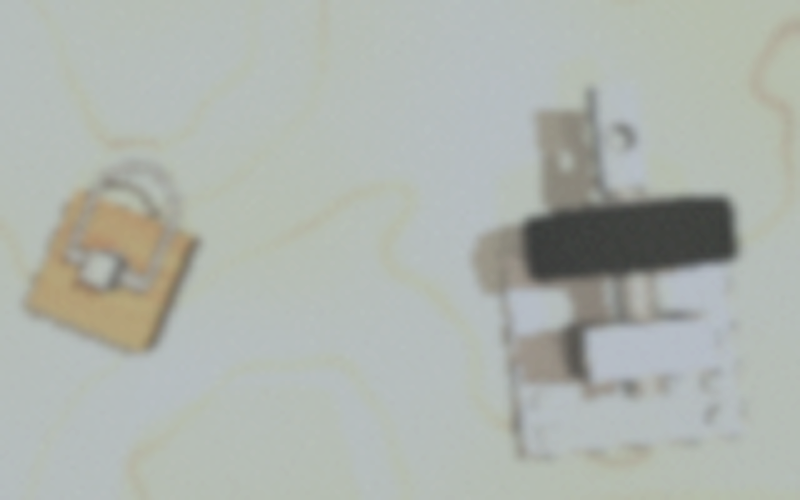

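```bash
python3 - <<'E'
from h import *
from plant import manip
C=cam(manip,'top')
h=lambda x,y,z:hit(C,180+x/5,165+y/5,z)
print('head',h(98,268,.099),'hole',h(623,136,.087))
d=h(140,282,.063)-h(72,258,.063);print('pin yaw',np.degrees(np.arctan2(d[1],d[0]))+90)
for a,b,z in(((528,217),(733,197),.13),((580,332),(720,315),.13),((525,458),(745,437),.0)):
  d=h(*b,z)-h(*a,z);print('axle yaw',np.degrees(np.arctan2(d[1],d[0]))+90)
E
```

```text
head [0.52290395 0.12039245 0.099     ] hole [ 0.59906413 -0.16024058  0.087     ]
pin yaw -18.4116605777823
axle yaw 6.508535279301626
axle yaw 7.767474576310548
axle yaw 6.2316332004274955
```

The enlarged top view shows the pin head at (98,268) and its bosses running from (70,258) to (140,282). The axle's cross hole is at (623,136), and the wheel's edge is tilted about 6°. Next I move above the pin.

>>> apply_moves(travel=[[0.93, -0.96, 0], [0.93, -0.96, 0], [0.93, -0.96, 0], [0.93, -0.96, 0], [0.93, -0.96, 0], [0.93, -0.96, 0], [0.93, -0.96, 0], [0.93, -0.96, 0], [0.93, -0.96, 0], [0.93, -0.96, 0]], rot=[[0, 0, 0], [0, 0, 0], [0, 0, 0], [0, 0, 0], [0, 0, 0], [0, 0, 0], [0, 0, 0], [0, 0, 0], [0, 0, 0], [0, 0, 0]], hand=1)

```text
time: 1.35
tcp_pos: [0.3821, -0.212, 0.1876]
ee_rot: [-180.0, 0.0, 21.2]
wrist_force: [-0.3, -0.6, 0.1]
width: 0.087
grasp_force: 0.0
```

>>> apply_moves(travel=[[0.93, -0.96, 0], [0.93, -0.96, 0], [0.93, -0.96, 0], [0.93, -0.96, 0], [0.93, -0.96, 0], [0.93, -0.96, 0], [0.93, -0.96, 0], [0.93, -0.96, 0], [0.93, -0.96, 0], [0, 0, 0]], rot=[[0, 0, 0], [0, 0, 0], [0, 0, 0], [0, 0, 0], [0, 0, 0], [0, 0, 0], [0, 0, 0], [0, 0, 0], [0, 0, 0], [0, 0, 0.8]])

```text
time: 2.6
tcp_pos: [0.5225, 0.1215, 0.1873]
ee_rot: [-180.0, 0.0, 14.3]
wrist_force: [-0.4, -0.0, -0.4]
width: 0.0868
grasp_force: 0.0
```

>>> apply_moves(travel=[[0, 0, 0], [0, 0, 0], [0, 0, 0], [0, 0, 0], [0, 0, 0], [0, 0, 0], [0, 0, 0], [0, 0, 0], [0, 0, 0], [0, 0, 0]], rot=[[0, 0, 0.8], [0, 0, 0.8], [0, 0, 0.8], [0, 0, 0.8], [0, 0, 0.6], [0, 0, 0], [0, 0, 0], [0, 0, 0], [0, 0, 0], [0, 0, 0]])

```text
time: 3.85
tcp_pos: [0.5224, 0.1191, 0.1879]
ee_rot: [180.0, 0.0, -18.3]
wrist_force: [-1.2, -0.2, -0.4]
width: 0.0869
grasp_force: 0.0
```

```bash
python3 - <<'E'
from plant import manip
import cv2
from h import *
o=manip.observe();a=manip.capture("wrist")
print(o['time'],o['tcp_pos'],o['ee_rot'],o['wrist_force'])
np.save('o1.npy',o,allow_pickle=True)
C=cam(manip,'wrist',o)
u=proj(C,(.523,.120,.099)).astype(int);print(u)
x,y=max(u[0]-100,0),max(u[1]-75,0);print('crop',x,y)
b=a[y:y+150,x:x+200]
cv2.imwrite("pics/w1.png",cv2.convertScaleAbs(cv2.resize(b,None,fx=4,fy=4,interpolation=cv2.INTER_CUBIC),alpha=1.4))
E
```

```text
3.85 [0.52236751 0.1190601  0.18794919] [ 1.79999815e+02  1.00198840e-03 -1.83307835e+01] [-1.21395361 -0.21405141 -0.40429347]
[249 178]
crop 149 103
```

View pics/w1.png

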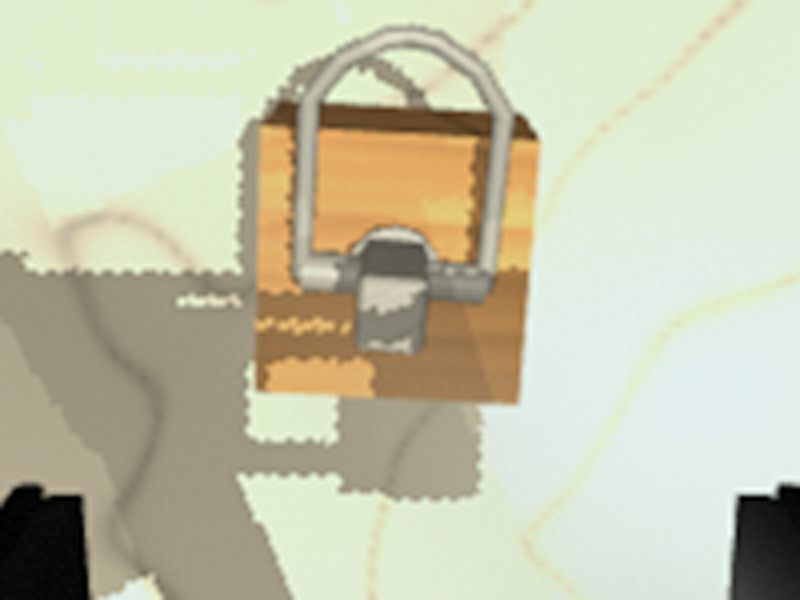

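The pin head's top face is centred at (391,316) in the crop. The bosses lie at (300,272) and (490,288), so the pin is turned about 4° from the tool.

```bash
python3 - <<'E'
from plant import manip
from h import *
o=np.load('o1.npy',allow_pickle=True).item()
C=cam(manip,'wrist',o)
h=lambda x,y,z:hit(C,149+x/4,103+y/4,z)
t=h(391,316,.099);print('top',t,'bosses',(h(300,272,.066)+h(490,288,.066))/2)
R_=E(o['ee_rot']);print('tool delta mm',R_.T@(t-o['tcp_pos'])*1e3)
y=lambda a,b,z:np.degrees(np.arctan2(*(h(*b,z)-h(*a,z))[1::-1]))
print(y((300,272),(490,288),.063)+90,y((260,122),(538,138),.055)+90,y((358,352),(425,355),.099)+90,y((393,279),(408,40),.07))
E
```

```text
top [0.52099851 0.12365721 0.099     ] bosses [0.52069085 0.12306261 0.066     ]
tool delta mm [-2.74378499 -3.93356516 88.9492237 ]
-23.307497620879005 -21.623036883075997 -21.034223807878206 -22.003381429418287
```

>>> apply_moves(travel=[[-0.07, -0.14, 0], [0, 0, 0.5], [0, 0, 0.6], [0, 0, 0.6], [0, 0, 0.6], [0, 0, 0.6], [0, 0, 0.5], [0, 0, 0.43], [0, 0, 0], [0, 0, 0]], rot=[[0, 0, 0.43], [0, 0, 0], [0, 0, 0], [0, 0, 0], [0, 0, 0], [0, 0, 0], [0, 0, 0], [0, 0, 0], [0, 0, 0], [0, 0, 0]])

```text
time: 5.15
tcp_pos: [0.5223, 0.1238, 0.0736]
ee_rot: [-180.0, -0.1, -22.0]
wrist_force: [-0.3, -0.1, -0.4]
width: 0.0868
grasp_force: 0.0
```

>>> apply_moves(travel=[[0, 0, 0], [0, 0, 0], [0, 0, 0], [0, 0, 0], [0, 0, 0], [0, 0, 0], [0, 0, 0], [0, 0, 0], [0, 0, 0], [0, 0, 0]], rot=[[0, 0, 0], [0, 0, 0], [0, 0, 0], [0, 0, 0], [0, 0, 0], [0, 0, 0], [0, 0, 0], [0, 0, 0], [0, 0, 0], [0, 0, 0]], hand=0, squeeze=35)

```text
time: 6.4
tcp_pos: [0.5217, 0.1237, 0.0731]
ee_rot: [-180.0, -0.0, -22.0]
wrist_force: [0.2, -0.1, -0.6]
width: 0.0017
grasp_force: 0.0
```

The fingers closed on nothing, so I'll take another look.

```bash
python3 - <<'E'
from plant import manip
import cv2
from h import *
o=manip.observe();a=manip.capture("wrist");s=manip.capture("scene")
print(o['tcp_pos'],o['ee_rot'],o['width'])
S=cam(manip,'scene');u=proj(S,o['tcp_pos']).astype(int);print(u,proj(S,(.521,.1235,.099)))
x,y=u[0]-50,u[1]-60
b=cv2.resize(s[y:y+100,x:x+100],(384,384),interpolation=cv2.INTER_CUBIC)
print(x,y)
cv2.imwrite("pics/w2.png",cv2.convertScaleAbs(cv2.resize(np.hstack([a[:,64:448],b]),None,fx=1,fy=1),alpha=1.4))
E
```

```text
[0.5217225  0.12370346 0.073065  ] [-1.79999939e+02 -2.43737161e-03 -2.20415754e+01] 0.0017142185559881264
[318 212] [319.41800766 204.43499296]
268 152
```

View pics/w2.png

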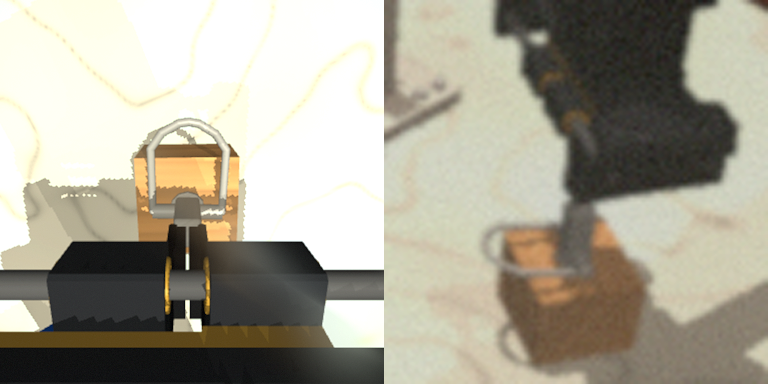

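The pin stands untouched in the block, with its head at (188,208). The finger tips seem to be above or behind the head rather than around it. I'll zoom in to see where they really end.

```bash
python3 - <<'E'
from plant import manip
import cv2
from h import *
a=manip.capture("wrist");s=manip.capture("scene")
A=cv2.resize(a[175:265,205:305],(440,396),interpolation=cv2.INTER_CUBIC)
B=cv2.resize(s[175:235,290:344],(356,396),interpolation=cv2.INTER_CUBIC)
o=manip.observe();C=cam(manip,'wrist',o)
g=lambda x:255*(x/255.)**.5
M=E(o['ee_rot'])
for q in((.0095,0,0),(.0095,0,-.035),(-.0095,0,0)):print(q,(proj(C,o['tcp_pos']+M@np.array(q))-[205,175])*4.4)
cv2.imwrite("pics/w3.png",g(np.hstack([A,B])).astype(np.uint8))
E
```

```text
(0.0095, 0, 0) [202.96880108 118.89921583]
(0.0095, 0, -0.035) [203.30041843 215.13740434]
(-0.0095, 0, 0) [202.954384   240.01775383]
```

View pics/w3.png

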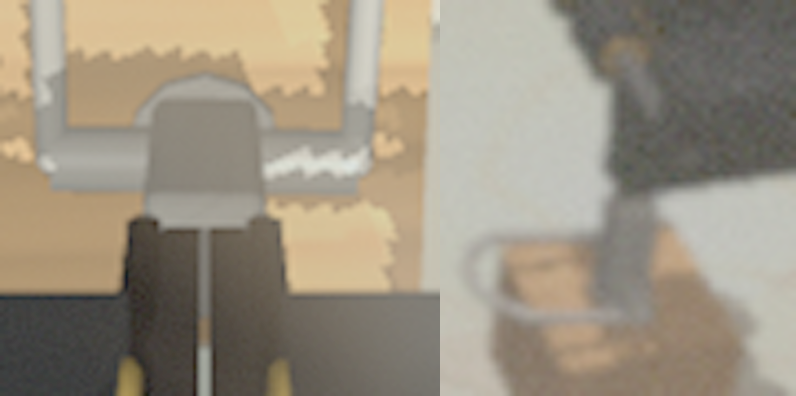

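The closed fingers end just above the head: their tip edge is at crop row 218, about 35 mm short of the reported TCP. So I treat the real tips as 35 mm behind the TCP and go down further.

>>> apply_moves(travel=[[0, 0, 0], [0, 0, 0], [0, 0, 0], [0, 0, 0], [0, 0, 0], [0, 0, 0], [0, 0, 0], [0, 0, 0], [0, 0, 0], [0, 0, 0]], rot=[[0, 0, 0], [0, 0, 0], [0, 0, 0], [0, 0, 0], [0, 0, 0], [0, 0, 0], [0, 0, 0], [0, 0, 0], [0, 0, 0], [0, 0, 0]], hand=1)

```text
time: 7.85
tcp_pos: [0.5217, 0.1237, 0.073]
ee_rot: [180.0, 0.0, -22.0]
wrist_force: [0.1, -0.4, -0.6]
width: 0.0855
grasp_force: 0.0
```

>>> apply_moves(travel=[[0, 0, 0.2], [0, 0, 0.2], [0, 0, 0.2], [0, 0, 0.2], [0, 0, 0.17], [0, 0, 0], [0, 0, 0], [0, 0, 0], [0, 0, 0], [0, 0, 0]], rot=[[0, 0, 0], [0, 0, 0], [0, 0, 0], [0, 0, 0], [0, 0, 0], [0, 0, 0], [0, 0, 0], [0, 0, 0], [0, 0, 0], [0, 0, 0]])

```text
time: 9.1
tcp_pos: [0.5218, 0.1237, 0.0441]
ee_rot: [-180.0, -0.0, -22.0]
wrist_force: [-0.0, 0.5, -0.4]
width: 0.087
grasp_force: 0.0
```

>>> apply_moves(travel=[[0, 0, 0], [0, 0, 0], [0, 0, 0], [0, 0, 0], [0, 0, 0], [0, 0, 0], [0, 0, 0], [0, 0, 0], [0, 0, 0], [0, 0, 0]], rot=[[0, 0, 0], [0, 0, 0], [0, 0, 0], [0, 0, 0], [0, 0, 0], [0, 0, 0], [0, 0, 0], [0, 0, 0], [0, 0, 0], [0, 0, 0]], hand=0, squeeze=35)

```text
time: 10.35
tcp_pos: [0.5217, 0.1237, 0.044]
ee_rot: [-180.0, -0.0, -22.0]
wrist_force: [0.3, 0.4, 0.0]
width: 0.0156
grasp_force: 35.0
```

The grip is good at 15.6 mm. Next I lift the pin, turn it to the axle's direction and go beside the axle.

>>> apply_moves(travel=[[0, 0, -0.3], [0, 0, -0.5], [0, 0, -0.5], [0, 0, -0.5], [0, 0, -0.5], [0, 0, -0.5], [0, 0, -0.5], [0, 0, -0.57], [0, 0, 0], [0, 0, 0]], rot=[[0, 0, 0], [0, 0, 0], [0, 0, 0], [0, 0, 0], [0, 0, 0], [0, 0, 0], [0, 0, 0], [0, 0, 0], [0, 0, -0.5], [0, 0, -0.5]])

```text
time: 11.6
tcp_pos: [0.522, 0.1237, 0.1611]
ee_rot: [-180.0, -0.0, -13.3]
wrist_force: [-0.1, 0.3, -2.1]
width: 0.0154
grasp_force: 35.0
```

>>> apply_moves(travel=[[0, 0, 0], [0, 0, 0], [0, 0, 0], [0, 0, 0], [0, 0, 0], [0.16, 0.8, 0], [0.16, 0.8, 0], [0.16, 0.8, 0], [0.16, 0.8, 0], [0.16, 0.8, 0]], rot=[[0, 0, -0.5], [0, 0, -0.5], [0, 0, -0.5], [0, 0, -0.5], [0, 0, -0.32], [0, 0, 0], [0, 0, 0], [0, 0, 0], [0, 0, 0], [0, 0, 0]])

```text
time: 12.85
tcp_pos: [0.5594, 0.0064, 0.1607]
ee_rot: [-180.0, -0.0, 6.5]
wrist_force: [-0.3, 0.1, -2.1]
width: 0.015
grasp_force: 35.0
```

>>> apply_moves(travel=[[0.16, 0.8, 0], [0.16, 0.8, 0], [0.16, 0.8, 0], [0.16, 0.8, 0], [0.16, 0.8, 0], [0, 0.1, 0], [0, 0, 0], [0, 0, 0], [0, 0, 0], [0, 0, 0]], rot=[[0, 0, 0], [0, 0, 0], [0, 0, 0], [0, 0, 0], [0, 0, 0], [0, 0, 0], [0, 0, 0], [0, 0, 0], [0, 0, 0], [0, 0, 0]])

```text
time: 14.1
tcp_pos: [0.5969, -0.1118, 0.1602]
ee_rot: [180.0, -0.0, 6.5]
wrist_force: [-0.3, -0.7, -1.1]
width: 0.0157
grasp_force: 35.0
```

```bash
python3 - <<'E'
from plant import manip
import cv2
from h import *
o=manip.observe();a=manip.capture("wrist")
print(o['time'],o['tcp_pos'],o['ee_rot'],o['wrist_force'],o['width'])
np.save('o2.npy',o,allow_pickle=True)
C=cam(manip,'wrist',o);print(proj(C,(.5975,-.157,.087)))
g=255*(a[60:260,200:467]/255.)**.8
cv2.imwrite("pics/w4.png",cv2.resize(g.astype(np.uint8),None,fx=3,fy=3,interpolation=cv2.INTER_CUBIC)[:,:800])
E
```

```text
14.1 [ 0.59686492 -0.11181849  0.16016144] [ 1.79998686e+02 -6.54338513e-03  6.53303074e+00] [-0.26451687 -0.74359309 -1.11662785] 0.01571603962919235
[304.05645835 189.22246658]
```

View pics/w4.png

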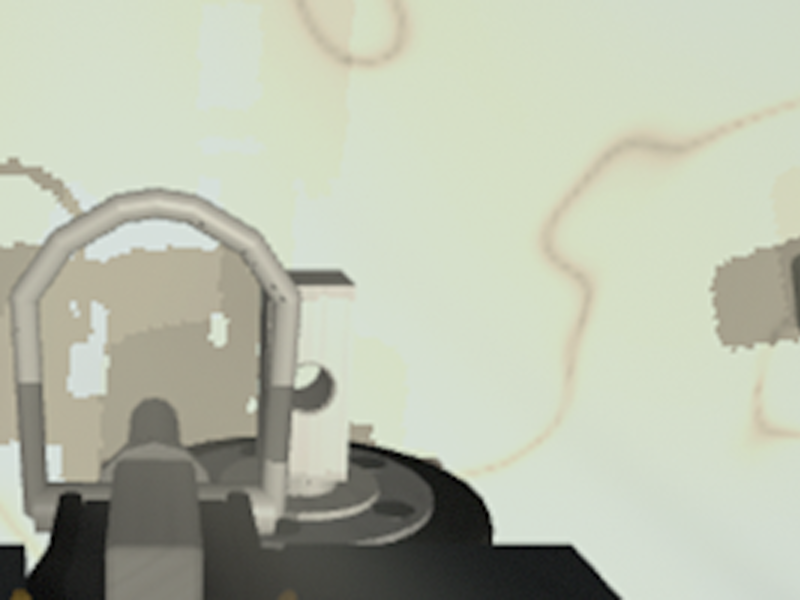

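Here the axle's top face has its right edge at crop x≈351 and its free end at y≈287. The cross hole is at about (309,387), partly hidden by the ring.

```bash
python3 - <<'E'
from plant import manip
from h import *
o=np.load('o2.npy',allow_pickle=True).item()
C=cam(manip,'wrist',o)
h=lambda x,y,z:hit(C,200+x/3,60+y/3,z)
M=E(o['ee_rot'])
t=h(309,387,.087);print('hole',t,M.T@(t-o['tcp_pos'])*1e3)
e=h(353,287,.087);r=h(348.5,470,.087);d=e-r;print(np.degrees(np.arctan2(d[1],d[0])))
x=d/np.linalg.norm(d);n=np.array([-x[1],x[0],0]);print('from end/edge',e-30*x*1e-3+12e-3*n)
# pin nose: tip centre estimate
E
```

```text
hole [ 0.59759459 -0.15606622  0.087     ] [-4.31775934 44.04174629 73.16196235]
8.530703456250757
from end/edge [ 0.5962681  -0.15615198  0.087     ]
```

>>> apply_moves(travel=[[-0.03, 0.3, 0], [-0.03, 0.4, 0], [-0.03, 0.4, 0], [-0.04, 0.39, 0], [0, 0, 0], [0, 0, 0.3], [0, 0, 0.3], [0, 0, 0.3], [0, 0, 0.27], [0, 0, 0]], rot=[[0, 0, 0], [0, 0, 0], [0, 0, 0], [0, 0, 0], [0, 0, 0], [0, 0, 0], [0, 0, 0], [0, 0, 0], [0, 0, 0], [0, 0, 0]])

```text
time: 15.4
tcp_pos: [0.5973, -0.1567, 0.1237]
ee_rot: [-179.9, 0.1, 6.5]
wrist_force: [0.5, -1.1, -1.6]
width: 0.0158
grasp_force: 35.0
```

>>> apply_moves(travel=[[0, 0, 0.02], [0, 0, 0.02], [0, 0, 0.02], [0, 0, 0.02], [0, 0, 0.02], [0, 0, 0.02], [0, 0, 0.02], [0, 0, 0], [0, 0, 0], [0, 0, 0]], rot=[[0, 0, 0], [0, 0, 0], [0, 0, 0], [0, 0, 0], [0, 0, 0], [0, 0, 0], [0, 0, 0], [0, 0, 0], [0, 0, 0], [0, 0, 0]])

```text
time: 16.65
tcp_pos: [0.5981, -0.1572, 0.1208]
ee_rot: [180.0, -0.0, 6.5]
wrist_force: [-0.4, -0.1, -2.4]
width: 0.0161
grasp_force: 35.0
```

>>> apply_moves(travel=[[0, 0, 0.03], [0, 0, 0.03], [0, 0, 0.03], [0, 0, 0.03], [0, 0, 0], [0, 0, 0], [0, 0, 0], [0, 0, 0], [0, 0, 0], [0, 0, 0]], rot=[[0, 0, 0], [0, 0, 0], [0, 0, 0], [0, 0, 0], [0, 0, 0], [0, 0, 0], [0, 0, 0], [0, 0, 0], [0, 0, 0], [0, 0, 0]])

```text
time: 17.9
tcp_pos: [0.5981, -0.1572, 0.1172]
ee_rot: [180.0, -0.0, 6.5]
wrist_force: [0.1, 0.1, -1.6]
width: 0.0159
grasp_force: 35.0
```

>>> apply_moves(travel=[[0, 0, 0.04], [0, 0, 0.04], [0, 0, 0.04], [0, 0, 0.04], [0, 0, 0.04], [0, 0, 0], [0, 0, 0], [0, 0, 0], [0, 0, 0], [0, 0, 0]], rot=[[0, 0, 0], [0, 0, 0], [0, 0, 0], [0, 0, 0], [0, 0, 0], [0, 0, 0], [0, 0, 0], [0, 0, 0], [0, 0, 0], [0, 0, 0]])

```text
time: 19.15
tcp_pos: [0.5981, -0.1572, 0.1112]
ee_rot: [180.0, -0.0, 6.5]
wrist_force: [0.2, -0.5, -2.2]
width: 0.0159
grasp_force: 35.0
```

>>> apply_moves(travel=[[0, 0, 0.07], [0, 0, 0.07], [0, 0, 0.07], [0, 0, 0.07], [0, 0, 0.07], [0, 0, 0.07], [0, 0, 0.07], [0, 0, 0], [0, 0, 0], [0, 0, 0]], rot=[[0, 0, 0], [0, 0, 0], [0, 0, 0], [0, 0, 0], [0, 0, 0], [0, 0, 0], [0, 0, 0], [0, 0, 0], [0, 0, 0], [0, 0, 0]])

```text
time: 20.4
tcp_pos: [0.5982, -0.1573, 0.0965]
ee_rot: [180.0, -0.0, 6.5]
wrist_force: [-0.3, -0.8, 0.8]
width: 0.0158
grasp_force: 35.0
```

>>> apply_moves(travel=[[0, 0, 0.05], [0, 0, 0.05], [0, 0, 0.05], [0, 0, 0.05], [0, 0, 0.05], [0, 0, 0], [0, 0, 0], [0, 0, 0], [0, 0, 0], [0, 0, 0]], rot=[[0, 0, 0], [0, 0, 0], [0, 0, 0], [0, 0, 0], [0, 0, 0], [0, 0, 0], [0, 0, 0], [0, 0, 0], [0, 0, 0], [0, 0, 0]])

```text
time: 21.65
tcp_pos: [0.5979, -0.1572, 0.0885]
ee_rot: [-180.0, 0.0, 6.5]
wrist_force: [1.5, -1.9, -3.5]
width: 0.0158
grasp_force: 35.0
```

>>> apply_moves(travel=[[0, 0, 0.04], [0, 0, 0.04], [0, 0, 0.04], [0, 0, 0.04], [0, 0, 0.04], [0, 0, 0.04], [0, 0, 0.04], [0, 0, 0], [0, 0, 0], [0, 0, 0]], rot=[[0, 0, 0], [0, 0, 0], [0, 0, 0], [0, 0, 0], [0, 0, 0], [0, 0, 0], [0, 0, 0], [0, 0, 0], [0, 0, 0], [0, 0, 0]])

```text
time: 22.9
tcp_pos: [0.5979, -0.1572, 0.08]
ee_rot: [-180.0, 0.0, 6.5]
wrist_force: [1.3, -2.7, -1.5]
width: 0.016
grasp_force: 35.0
```

>>> apply_moves(travel=[[0, 0, 0.02], [0, 0, 0.02], [0, 0, 0.02], [0, 0, 0.02], [0, 0, 0.02], [0, 0, 0], [0, 0, 0], [0, 0, 0], [0, 0, 0], [0, 0, 0]], rot=[[0, 0, 0], [0, 0, 0], [0, 0, 0], [0, 0, 0], [0, 0, 0], [0, 0, 0], [0, 0, 0], [0, 0, 0], [0, 0, 0], [0, 0, 0]])

```text
time: 24.15
tcp_pos: [0.598, -0.1572, 0.0774]
ee_rot: [-180.0, 0.0, 6.5]
wrist_force: [1.1, -4.1, 0.1]
width: 0.0162
grasp_force: 35.0
```

>>> apply_moves(travel=[[0, 0, 0.02], [0, 0, 0.02], [0, 0, 0.02], [0, 0, 0], [0, 0, 0], [0, 0, 0], [0, 0, 0], [0, 0, 0], [0, 0, 0], [0, 0, 0]], rot=[[0, 0, 0], [0, 0, 0], [0, 0, 0], [0, 0, 0], [0, 0, 0], [0, 0, 0], [0, 0, 0], [0, 0, 0], [0, 0, 0], [0, 0, 0]])

```text
time: 25.4
tcp_pos: [0.5982, -0.1572, 0.076]
ee_rot: [180.0, -0.0, 6.5]
wrist_force: [-0.5, -3.1, 6.2]
width: 0.0158
grasp_force: 35.0
```

>>> apply_moves(travel=[[0, 0, 0.02], [0, 0, 0.02], [0, 0, 0], [0, 0, 0], [0, 0, 0], [0, 0, 0], [0, 0, 0], [0, 0, 0], [0, 0, 0], [0, 0, 0]], rot=[[0, 0, 0], [0, 0, 0], [0, 0, 0], [0, 0, 0], [0, 0, 0], [0, 0, 0], [0, 0, 0], [0, 0, 0], [0, 0, 0], [0, 0, 0]])

```text
time: 26.65
tcp_pos: [0.5983, -0.1572, 0.0759]
ee_rot: [180.0, -0.0, 6.5]
wrist_force: [-4.0, -2.4, 11.4]
width: 0.0154
grasp_force: 35.0
```

>>> apply_moves(travel=[[0, 0, 0.02], [0, 0, 0.02], [0, 0, 0.02], [0, 0, 0], [0, 0, 0], [0, 0, 0], [0, 0, 0], [0, 0, 0], [0, 0, 0], [0, 0, 0]], rot=[[0, 0, 0], [0, 0, 0], [0, 0, 0], [0, 0, 0], [0, 0, 0], [0, 0, 0], [0, 0, 0], [0, 0, 0], [0, 0, 0], [0, 0, 0]])

```text
time: 27.9
tcp_pos: [0.5984, -0.1573, 0.0758]
ee_rot: [180.0, -0.0, 6.5]
wrist_force: [-8.1, -1.0, 20.9]
width: 0.0161
grasp_force: 35.0
```

```bash
python3 - <<'E'
from plant import manip
import cv2
from h import *
o=manip.observe();s=manip.capture("scene");a=manip.capture("wrist")
S=cam(manip,'scene');u=proj(S,o['tcp_pos']).astype(int);print(u,o['wrist_force'])
x,y=u[0]-40,u[1]-40
A=cv2.resize(s[y:y+75,x:x+75],(400,400),interpolation=cv2.INTER_CUBIC)
B=cv2.resize(a[110:250,180:320],(400,400),interpolation=cv2.INTER_CUBIC)
cv2.imwrite("pics/w5.png",(255*(np.hstack([A,B])/255.)**.7).astype(np.uint8))
E
```

```text
[229 168] [-8.0932205  -0.96302831 20.93008987]
```

View pics/w5.png

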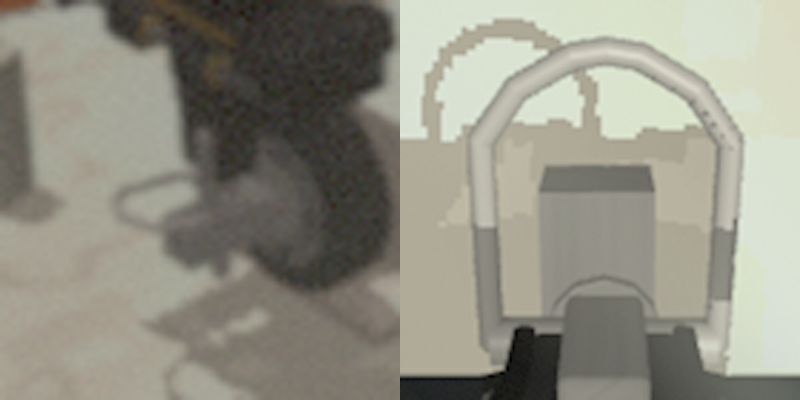

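The pin's collar sits on the axle, its nose shows below, the ring is open and the height no longer changes under load, so it is home. I relax the push, release and rise.

>>> apply_moves(travel=[[0, 0, -0.05], [0, 0, -0.03], [0, 0, 0], [0, 0, 0], [0, 0, 0], [0, 0, 0], [0, 0, 0], [0, 0, 0], [0, 0, 0], [0, 0, 0]], rot=[[0, 0, 0], [0, 0, 0], [0, 0, 0], [0, 0, 0], [0, 0, 0], [0, 0, 0], [0, 0, 0], [0, 0, 0], [0, 0, 0], [0, 0, 0]])

```text
time: 29.25
tcp_pos: [0.5982, -0.1573, 0.0759]
ee_rot: [180.0, -0.0, 6.5]
wrist_force: [-1.5, -2.5, 8.4]
width: 0.0157
grasp_force: 35.0
```

>>> apply_moves(travel=[[0, 0, 0], [0, 0, 0], [0, 0, 0], [0, 0, 0], [0, 0, 0], [0, 0, 0], [0, 0, 0], [0, 0, -0.3], [0, 0, -0.5], [0, 0, -0.5]], rot=[[0, 0, 0], [0, 0, 0], [0, 0, 0], [0, 0, 0], [0, 0, 0], [0, 0, 0], [0, 0, 0], [0, 0, 0], [0, 0, 0], [0, 0, 0]], hand=1)

```text
time: 30.5
tcp_pos: [0.5985, -0.1574, 0.1159]
ee_rot: [180.0, -0.1, 6.5]
wrist_force: [0.6, -0.3, -0.7]
width: 0.0869
grasp_force: 0.0
```

>>> apply_moves(travel=[[0.4, 0, 0], [0.4, 0, 0], [0.4, 0, 0], [0.4, 0, 0], [0.37, 0, 0], [0, 0, 0], [0, 0, 0], [0, 0, 0], [0, 0, 0], [0, 0, 0]], rot=[[0, 0, 0], [0, 0, 0], [0, 0, 0], [0, 0, 0], [0, 0, 0], [0, 0, 0], [0, 0, 0], [0, 0, 0], [0, 0, 0], [0, 0, 0]], hand=0)

```text
time: 31.75
tcp_pos: [0.6567, -0.1506, 0.1143]
ee_rot: [180.0, -0.0, 6.5]
wrist_force: [0.5, 0.3, 0.1]
width: 0.0021
grasp_force: 0.0
```

```bash
python3 - <<'E'
from plant import manip
import cv2
from h import *
o=manip.observe();s=manip.capture("scene");a=manip.capture("wrist")
S=cam(manip,'scene');u=proj(S,(.5983,-.157,.08)).astype(int);print(u,o['wrist_force'],o['width'])
x,y=u[0]-40,u[1]-40
A=cv2.resize(s[y:y+75,x:x+75],(400,400),interpolation=cv2.INTER_CUBIC)
B=cv2.resize(a[140:320,160:340],(400,400),interpolation=cv2.INTER_CUBIC)
cv2.imwrite("pics/w6.png",(255*(np.hstack([A,B])/255.)**.7).astype(np.uint8))
E
```

```text
[229 167] [0.5052533  0.25903702 0.11671744] 0.0021295138327338584
```

View pics/w6.png

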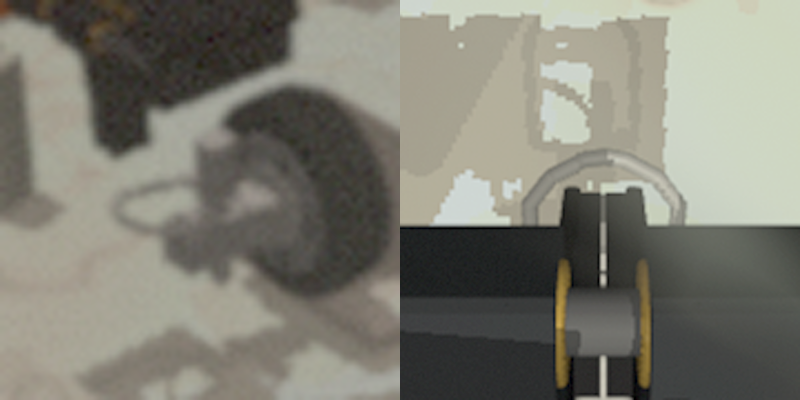

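The pin sits home with its ring open, and the closed fingertips are centred above the ring's far end. Next I press it down.

>>> apply_moves(travel=[[0, 0, 0.25], [0, 0, 0.25], [0, 0, 0.25], [0, 0, 0.25], [0, 0, 0.2], [0, 0, 0.1], [0, 0, 0.1], [0, 0, 0.1], [0, 0, 0.1], [0, 0, 0.1]], rot=[[0, 0, 0], [0, 0, 0], [0, 0, 0], [0, 0, 0], [0, 0, 0], [0, 0, 0], [0, 0, 0], [0, 0, 0], [0, 0, 0], [0, 0, 0]])

```text
time: 33.1
tcp_pos: [0.6578, -0.1507, 0.064]
ee_rot: [179.9, -0.1, 6.5]
wrist_force: [2.3, 0.5, 4.4]
width: 0.0002
grasp_force: 1.8
```

>>> apply_moves(travel=[[-0.01, 0, 0.1], [-0.01, 0, 0.1], [-0.01, 0, 0.1], [-0.01, 0, 0.1], [-0.01, 0, 0.1], [-0.01, 0, 0.1], [0, 0, 0], [0, 0, 0], [0, 0, 0], [0, 0, 0]], rot=[[0, 0, 0], [0, 0, 0], [0, 0, 0], [0, 0, 0], [0, 0, 0], [0, 0, 0], [0, 0, 0], [0, 0, 0], [0, 0, 0], [0, 0, 0]])

```text
time: 34.35
tcp_pos: [0.6549, -0.1507, 0.0452]
ee_rot: [-180.0, 0.0, 6.5]
wrist_force: [-3.3, -0.9, 3.2]
width: 0.0006
grasp_force: 1.4
```

>>> apply_moves(travel=[[-0.01, 0, 0.1], [-0.01, 0, 0.1], [-0.01, 0, 0.1], [-0.01, 0, 0.1], [-0.01, 0, 0.1], [-0.01, 0, 0.1], [0, 0, 0.1], [0, 0, 0.1], [0, 0, 0], [0, 0, 0]], rot=[[0, 0, 0], [0, 0, 0], [0, 0, 0], [0, 0, 0], [0, 0, 0], [0, 0, 0], [0, 0, 0], [0, 0, 0], [0, 0, 0], [0, 0, 0]])

```text
time: 35.6
tcp_pos: [0.6533, -0.1509, 0.0212]
ee_rot: [180.0, -0.0, 6.5]
wrist_force: [0.4, 0.6, 0.1]
width: 0.0002
grasp_force: 0.0
```

>>> apply_moves(travel=[[0.1, 0, -0.2], [0.1, 0, -0.4], [0, 0, -0.5], [0, 0, -0.5], [0, 0, -0.5], [0, 0, -0.5], [0, 0, -0.5], [0, 0, -0.5], [0, 0, 0], [0, 0, 0]], rot=[[0, 0, 0], [0, 0, 0], [0, 0, 0], [0, 0, 0], [0, 0, 0], [0, 0, 0], [0, 0, 0], [0, 0, 0], [0, 0, 0], [0, 0, 0]])

```text
time: 36.85
tcp_pos: [0.6588, -0.1501, 0.1286]
ee_rot: [-180.0, 0.0, 6.5]
wrist_force: [0.3, 0.4, -0.0]
width: 0.0004
grasp_force: 0.0
```

```bash
python3 - <<'E'
from plant import manip
import cv2
from h import *
o=manip.observe();s=manip.capture("scene");a=manip.capture("wrist")
x,y=229-40,167-40;print(o['tcp_pos'],o['wrist_force'])
A=cv2.resize(s[y:y+75,x:x+75],(400,400),interpolation=cv2.INTER_CUBIC)
B=cv2.resize(a[140:320,160:340],(400,400),interpolation=cv2.INTER_CUBIC)
cv2.imwrite("pics/w7.png",(255*(np.hstack([A,B])/255.)**.7).astype(np.uint8))
E
```

```text
[ 0.65881598 -0.1500942   0.12862419] [ 0.33120668  0.41938912 -0.04584669]
```

View pics/w7.png

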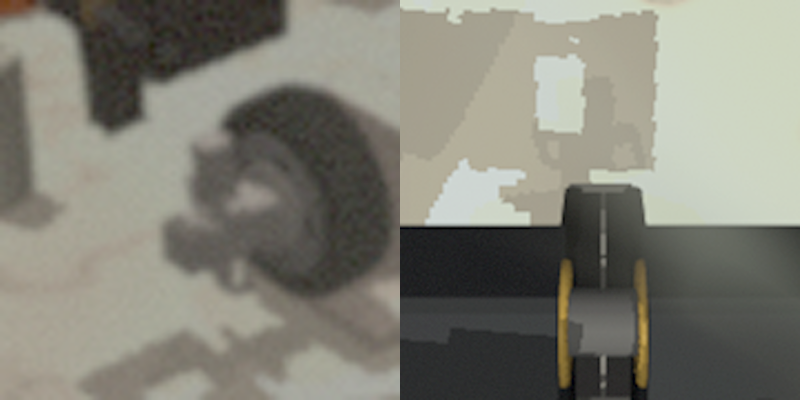

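The ring no longer sticks out and hangs below the axle at about (235,280). The pin is still seated with its head at about (210,155), and the gripper is clear with zero force. I'm handing the job in.

```bash
python3 -c "
from plant import manip
print(manip.job_done())"
```

```text
the job is handed in; nothing more can be done
None
```

The job is handed in with no verdict returned: the camera shows the linch pin fully home in the axle and the ring hanging shut below it, and the gripper touches nothing.

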